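# Brace the square jar and unscrew its cap

## Task

In this canteen kitchen, slide the square jar that stands in the mouth of the jar brace along its channel until it is fully home against the back stop and the two sprung catches have snapped out behind it. With the jar held there, unscrew its tight cap (anticlockwise from above), stop turning when the thread lets go, and lift the cap straight up, leaving the jar seated in the brace. Finish while still holding the cap in the gripper, level and centred just above the open mouth, its lower edge about 1 to 4 cm above the rim, and leave the other things on the table alone.

Things in the scene. Friction and masses are not known exactly. Their poses are not given: they have to be found in the camera images.
- brace_home (a point): Where the middle of the jar's underside lies when fully home in the jar brace, an aluminium fixture fixed to the table. On the top face of its 6 mm base plate; +x = push-home direction along the channel, z up. Channel cheeks: 70.6 mm apart inside (jar has 1.3 mm play each side), 10 mm thick, 48 mm above the plate, from x = -47 to +34 mm; back stop face at x = +34.3 mm.
- brace_entry (a point): Middle of the brace's flared mouth on the plate's top face, 85 mm before brace_home (its x = -85 mm), axes as brace_home. Two flared wings (48 mm high, slippery white plastic like the cheeks) narrow from 92 mm apart here to 71 mm at the cheeks. The plate is 150 mm wide and reaches 105 mm before this point; the jar starts on it.
- catch_l (a joint): Sprung steel ball (8 mm radius) in the +y cheek, at brace_home x = -37 mm, 34 mm above the plate, jutting 4.5 mm into the channel. In m: 0 = out; 0.002 to 0.0045 while the jar's flank presses it back; below 0.001 once snapped out behind the jar's rear corner. Passing both catches takes about 4 to 10 N along the channel, besides the jar's friction of about 3 N.
- catch_r (a joint): The same catch in the -y cheek, in m. 0 = out.
- jar_mid (a point): Middle of the loose white glazed square jar's body, 33 mm above its underside. Axes along its sides, +x face leading, z up. Body 68 x 68 x 66 mm (5 mm corner chamfers), 0.6 to 0.9 kg. Starts in the flared mouth, 112 to 124 mm before home, slightly askew. Pushed low (about 30 mm up) in the middle of its rear (-x) face it slides and straightens in the flare; pushed high it may tip.
- jar_mouth (a point): Centre of the jar's round mouth, in the plane of its rim, 90 mm above the jar's underside (the neck is 40 mm wide and rises 24 mm above the square body).
- thread (a joint): How far the cap is unscrewed, in rad: 0 = tight, grows anticlockwise seen from above (a rubber seal ring on the neck, turning with the cap). Resists with about 0.4 N m (up to 0.6 with rubbing); an unbraced jar would just turn along. The two lugs leave the thread at about 1.2 rad (70 degrees), then the cap lifts off; over 2.0 rad counts as over-turned.
- cap: The dark steel screw cap itself (loose once the thread lets go), 0.06 kg. Origin at the centre of its lower edge, z up; when tight the lower edge lies 68 mm above the jar's underside, 2 mm above the square shoulder.
- cap_mid (a point): Centre of the dark steel screw cap, half-way up: round, 60 mm across, 26 mm high, fluted; when tight its top is 94 mm above the jar's underside. The thread raises it 2.9 mm per rad as it unscrews (about 3.5 mm in all), so the gripper must rise with it. From tight, lifting it 22 mm brings its lower edge level with the rim.
- jar: The same square jar, origin at the centre of its underside; axes as jar_mid.
- spare_jar: Bystander: closed look-alike jar, 68 x 68 mm, 94 mm high, standing on the table outside the brace, about 180 mm to the -y side of the channel; origin under its centre.
- spoon: Bystander: spoon, 200 mm long, lying on the table on the +y side of the brace.
- pepper: Bystander: pepper jar, 40 mm wide, 85 mm high, on the +y side of the brace; origin under its centre.
- mug: Bystander: white mug, 80 mm wide, 90 mm high, on the robot's right; origin under its centre.
- bowl: Bystander: steel bowl, 150 mm wide, 60 mm high, on the robot's left; origin under its centre.
- oil: Bystander: oil bottle, 66 mm wide, 210 mm high, on the robot's left, beyond the bowl; origin under its centre.
- spatula: Bystander: spatula, 260 mm long, lying on the robot's right.
Mind the look-alikes: they are no part of the job. There is more than one size of the cap; the job needs the smallest.

How it is judged:
On the way, in this order (a step that is already met when the one before it is completed fails the run):
1. the jar is fully home in the brace, upright, with both catches snapped out behind it (x of jar in the frame of brace_home above -0.003 m and value of joint each of catch_l, catch_r below 0.0015 m and angle between jar's own z axis and vertical below 0.06 rad and z of jar in the frame of brace_home below 0.004 m and value of joint thread below 0.6 rad), for 0.2 s.
2. the cap is unscrewed past the end of the thread while the jar is home in the brace (value of joint thread above 1.1 rad and x of jar in the frame of brace_home above -0.004 m and z of jar in the frame of brace_home below 0.005 m), for 0.1 s.
At the end, for the whole second after the job is handed in: Gripper holds the cap (over 1 N), at rest, level within 0.2 rad, within 15 mm of the mouth's axis, lower edge 3 to 55 mm above the rim, not touching the jar; jar upright, within 4 mm of home, both catches out (under 1.5 mm); thread past 1.1 rad (contact force between the fingers and cap above 1 N and contact force between cap and jar below 0.2 N and z of cap in the frame of jar_mouth between 0.003 and 0.055 m and horizontal distance between cap_mid and jar_mouth below 0.015 m and angle between cap_mid's own z axis and vertical below 0.2 rad and linear speed of cap below 0.02 m/s and x of jar in the frame of brace_home above -0.004 m and z of jar in the frame of brace_home below 0.003 m and angle between jar's own z axis and vertical below 0.06 rad and value of joint each of catch_l, catch_r below 0.0015 m and value of joint thread above 1.1 rad); the arm keeps its last pose, push and grip.
It fails at once if the cap is turned far past the release of the thread (over 2.0 rad) (value of joint thread above 2 rad).
It fails at once if the jar is tipped over or lifted out of the brace (angle between jar's own z axis and vertical above 0.35 rad or z of jar in the frame of brace_home above 0.02 m).
It fails at once if a bystander is pushed more than 30 mm or knocked over (distance of any of spare_jar, spoon, pepper, mug, bowl, oil, spatula from where it was at the start of the episode above 0.03 m or angle between any of spare_jar, pepper, mug, oil's own z axis and vertical above 0.5 rad).
It also fails if it takes over 64 s, if anything falls off the work surface, if the arm or the gripper's body presses on something with over 40 N, if the wrist force passes 120 N, or if a joint passes its speed limit or range.

## Robot

A 6-joint arm with a two-finger parallel gripper is mounted at the origin on the work surface. World frame = base frame: x ahead of the robot, y to its left, z up, the work surface at z = 0. Lengths are in m, angles in rad, forces in N, time in s.
With the tool pointing down it reaches from about 0.375 to 0.925 m from the base axis. Payload 5.7 kg.
Tool frame: the origin (TCP) lies between the finger pads; the fingertips stand 25 mm ahead of it and the grasp point (between the pads) lies 6 mm ahead of it; x points along the fingers, y is the direction in which the jaws open and shut, and the axes are right-handed (so a half turn about x gives the same grasp; the last joint's range is limited). The gripper opens to 88 mm and grips with 3 to 60 N. Pads are 20 mm wide; open, the fingers measure 115 mm over their backs; the gripper's body (75 mm by 178 mm) begins 61 mm behind the grasp point.
Start: joints at [1.128, 0.359, 1.51, -0, 1.272, -0.115], TCP at [0.193, 0.568, 0.22] pointing down, gripper open.
Joint ranges: [-2.97, 2.97], [-1.01, 2.36], [0.21, 2.38], [-0.96, 4.11], [0.2, 2.71], [-2.98, 2.98]. Speed limits (rad/s): [2.39, 2.39, 3.14, 3.14, 3.14, 3.14].

## Interface

Orientations are given as a 3x3 rotation matrix whose columns are the frame's x, y, z axes.
In Python, from plant import sensors, optics, ctrl gives the robot as it stands.
- The arm moves only by the tool arm_command, never from a script. Its argument "deltas" is text: rows parted by semicolons, each of 6 numbers parted by spaces: the shift along the tool's x, y, z in m, then the turn, a rotation vector about the tool's x, y, z in rad. A call has 1 to 10 rows; each row is the pose to reach, as a shift and turn from the pose commanded when the call began, along the tool's axes at that moment; what a row does not reach only later rows make up. A row lasts 1/8 s, in which the tool goes at most 62.5 mm and 10.7 degrees, less where a joint would pass 70% of its speed; a pose out of reach is approached as far as the arm can. A call with a gripper value outside its range is refused whole. "grip" is the opening in per cent of the stroke, from 0 (shut) to 100 (fully open), set as the call begins (left out, the last holds). The fingers move at their own pace and stop on an object; "newtons" is the grip in N (left out, the last holds). Time passes only in rows, so rows that repeat a pose let the fingers close. It gives the time, the measured TCP pose, the force and the opening at its end, in the units of the state.
- sensors.get_state(): the state, without advancing time (a new reading comes with each control period).
- optics.camera(name): name is "scene" or "top"; returns (picture, depth): 480x640x3 uint8, blue, green, red; 480x640 float32, m along the optical axis (not along the pixel's ray), 0 where there is no reading.
- optics.calibration(name): a dict with "fovy" (degrees; the focal length in pixels is half the picture's height over the tangent of half this angle, whatever the lens; pixels are square), "cx", "cy" (the principal point, pixels), "k1" (the pictures are not rectified: a ray, as slopes to the right and down, at radius r is drawn at 1 + k1 r^2 times it, then the intrinsics apply), "R" (3x3) and "t" (3): a world point X has camera coordinates R X + t. Camera axes: x right, y down, z forward; pixel columns grow to the right and rows downward; lengths in m; the calibration is good to about 2 mm. A picture is of the moment at which its call begins. calibration takes no time and is no camera call.
- ctrl.sign_off(): hands the job in, once; it reports no verdict.
The state is a dict: "t": time; "qpos": joint angles; "qvel": joint speeds; "joint_efforts": joint torques, N m; "eef_pos": TCP position; "ee_rot": TCP orientation; "ft_force": force on the tool from outside, world axes, zero at the start; "wrist_torque": the same for the moment, N m; "opening": finger opening in m.
Only numpy, scipy, OpenCV 4.12 (cv2) and the standard library are available. Lean on these libraries where they do the work, as an engineer would, in place of code of your own. Each camera call takes 0.05 s, during which the arm holds its last target. There are 200 camera calls.

## Working session

There is one attempt and no reset: what is moved stays moved. The work goes in short steps, Python scripts to look and compute and a tool call to move; the robot and the scene stay as the last step left them, time stands still between calls to the robot, and variables do not carry over. Pictures are saved under pics/ and viewed, about 8 in all and at most 12, crops included, and the job is handed in when it is done.

Besides the shell and the picture viewer there is one more tool, called after "Request:" as name(argument=value, ...) on one line, values as JSON. arm_command: Moves the arm, as the interface text tells. Its arguments: {"type":"object","properties":{"deltas":{"type":"string"},"grip":{"type":"number"},"newtons":{"type":"number"}},"required":["deltas"]}

```bash
mkdir -p pics
cat > h.py <<'E'
import numpy as np, cv2
from plant import sensors, optics, ctrl
def shot(n):
    return optics.camera(n)+(optics.calibration(n),)
def K(c):
    f=240/np.tan(np.radians(c["fovy"])/2); return f
def rays(c,px):
    px=np.atleast_2d(np.array(px,float)); f=K(c)
    M=np.array([[f,0,c["cx"]],[0,f,c["cy"]],[0,0,1]])
    u=cv2.undistortPoints(px.reshape(-1,1,2),M,np.array([c["k1"],0,0,0.])).reshape(-1,2)
    d=np.c_[u,np.ones(len(u))]   # z=1
    R=np.array(c["R"]); t=np.array(c["t"])
    return -R.T@t, d@R           # origin, world dirs with depth 1
def onplane(c,px,z):
    o,d=rays(c,px); s=(z-o[2])/d[:,2]; return o+d*s[:,None]
def cloud(c,D):
    v,u=np.mgrid[0:480,0:640]; o,d=rays(c,np.c_[u.ravel(),v.ravel()])
    P=o+d*D.reshape(-1,1); P[D.ravel()==0]=np.nan
    return P.reshape(480,640,3)
E
python3 - <<'E'
from h import *
for n in("scene","top"):
    im,D,c=shot(n); cv2.imwrite(f"pics/{n}0.png",im); np.save(f"{n}0.npy",D); o,_=rays(c,[320,240]); print(n,c["fovy"],c["k1"],o,np.median(D))
s=sensors.get_state(); print(s["eef_pos"],np.round(s["ee_rot"],3),s["opening"],s["t"])
E
```

```text
scene 56.18751480039042 0.03772775627564819 [1.23494942 0.51105203 0.91232635] 1.3678429
top 47.78627464622608 -0.12021710946379095 [ 0.41153163 -0.02742781  1.62998251] 1.630515
[0.19289934 0.56747459 0.21949867] [[-0.001  0.322  0.947]
 [-0.002  0.947 -0.322]
 [-1.    -0.002 -0.   ]] 0.0883380549753262 0.1
```

View pics/scene0.png

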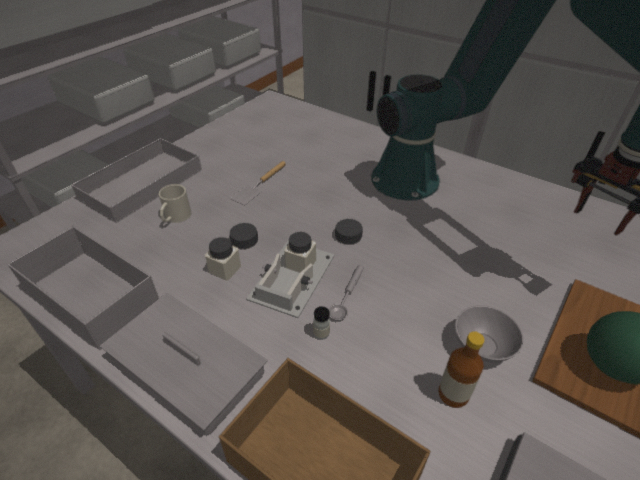

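View pics/top0.png

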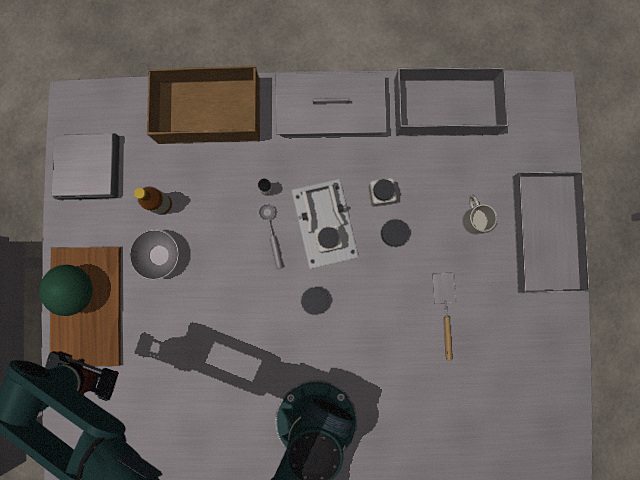

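The scene view shows the brace at about (290,280) with the jar in its mouth, cap at (300,242). The top view shows the brace at (325,222), jar cap at (330,238), spare jar at (384,190), and loose caps at (396,233) and (316,300). I'll take one closer crop of each.

Run:
```python
import cv2,numpy as np
a=cv2.imread("pics/top0.png")[170:280,280:370]; b=cv2.imread("pics/scene0.png")[220:320,240:340]
a=cv2.resize(a,None,fx=4.4,fy=4.4,interpolation=3)[:480]; b=cv2.resize(b,None,fx=4,fy=4,interpolation=3)
H=max(a.shape[0],b.shape[0]); o=np.zeros((H,a.shape[1]+b.shape[1],3),np.uint8); o[:a.shape[0],:a.shape[1]]=a; o[:b.shape[0],a.shape[1]:]=b
cv2.imwrite("pics/crop0.png",o); print(o.shape)
```

```text
(480, 796, 3)
```

View pics/crop0.png

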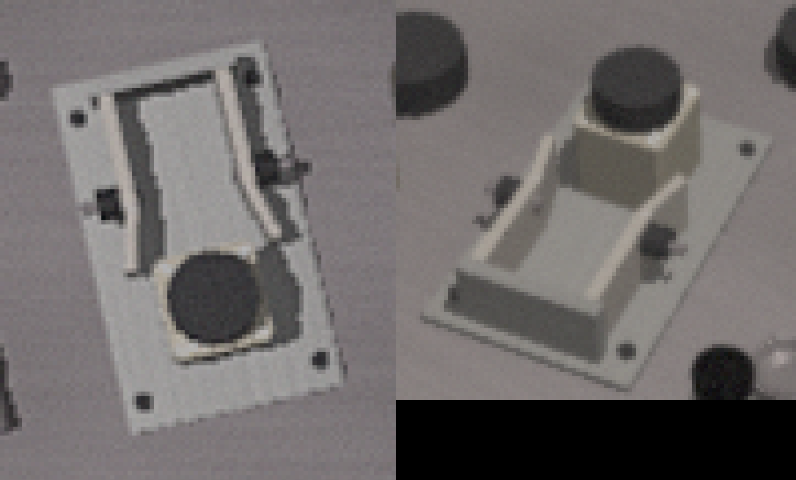

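The crop shows the plate corners in the top view at about (52,90), (263,42), (343,382) and (130,433) in crop pixels. The cap is at (214,297) and the jar sits in the flare. In the scene crop the corners are (770-396,133), (632-396,388) and (420-396,318). I'll compute the poses from these.

```bash
cat >> h.py <<'E'
def darkc(im,near,thr=75,half=22):
    x,y=map(int,near); g=cv2.cvtColor(im,6)[y-half:y+half,x-half:x+half]
    n,l,s,ce=cv2.connectedComponentsWithStats((g<thr).astype(np.uint8)); 
    k=l[half,half]; return ce[k]+[x-half,y-half], s[k]
E
python3 - <<'E'
from h import *
im=cv2.imread("pics/top0.png"); c=optics.calibration("top")
D=np.load("top0.npy")
p=np.array([[52,90],[263,42],[343,382],[130,433]])/4.4+[280,170]-0.4
W=onplane(c,p,.006); print(W.round(4))
L=[np.linalg.norm(W[i]-W[(i+1)%4]) for i in range(4)]; print("sides",np.round(L,4))
ax=(W[0]+W[1]-W[2]-W[3])[:2]; ax/=np.linalg.norm(ax); lat=np.array([-ax[1],ax[0]])
e2=(W[0]-W[1]+W[3]-W[2])[:2]; print("yaw",np.arctan2(ax[1],ax[0]),np.arctan2(-e2[0],e2[1]))
front=(W[2]+W[3])[:2]/2; print("home from front",front+ax*.190)
for thr in(55,65,75):
    pc,s=darkc(im,(328,238),thr); print(thr,pc,s,onplane(c,pc,.100))
cs=optics.calibration("scene"); ims=cv2.imread("pics/scene0.png")
q=np.array([[374,133],[236,388],[24,318]])/4+[240,220]-.4
V=onplane(cs,q,.006); print("scene corners",V.round(4))
# cap top ellipse in scene: crop extents x 591..683, y ~46..103
e=np.array([[637-396,74]])/4+[240,220]-.4
print("scene cap",onplane(cs,e,.100))
P=cloud(c,D); print("depth cap z",np.nanmedian(P[234:242,325:332],axis=(0,1)))
for nm,near,z in(("spare",(384,190),.094),("capA",(396,233),.03),("capB",(316,300),.03),("pepper",(264,185),.085)):
    pc,s=darkc(im,near,70); print(nm,pc,s[4],onplane(c,pc,z))
E
```

```text
[[ 0.692   0.0621  0.006 ]
 [ 0.7231 -0.084   0.006 ]
 [ 0.4873 -0.134   0.006 ]
 [ 0.455   0.0118  0.006 ]]
sides [0.1494 0.241  0.1493 0.2423]
yaw 0.20913610191511303 0.21392183495978265
home from front [ 0.65698977 -0.02163993]
55 [327.53145336 237.55639913] [   0    0   44   44 1844] [[ 0.53781521 -0.04384924  0.1       ]]
65 [328.3030303  237.34545455] [ 12  12  21  20 330] [[ 0.53837851 -0.04604594  0.1       ]]
75 [328.39306358 237.34971098] [ 12  12  22  20 346] [[ 0.53836216 -0.04630083  0.1       ]]
scene corners [[ 0.4565  0.0074  0.006 ]
 [ 0.6962  0.0657  0.006 ]
 [ 0.7314 -0.0808  0.006 ]]
scene cap [[ 0.54246972 -0.04430533  0.1       ]]
depth cap z [ 0.53776712 -0.04519281  0.09909957]
spare [385.91139241 191.04008439] 474 [[ 0.66955949 -0.21394285  0.094     ]]
capA [395.1474359  232.68910256] 624 [[ 0.5547599  -0.24580297  0.03      ]]
capB [315.98122066 300.10485133] 639 [[ 0.35964847 -0.0074547   0.03      ]]
pepper [269.1015625 186.6640625] 256 [[0.68944654 0.12224246 0.085     ]]
```

```bash
cat >> h.py <<'E'
from scipy.spatial.transform import Rotation as Ro
YAW=.216; HOME=np.array([.6575,-.0220,.006])
def B(x,y,z): # brace frame -> world (z above table)
    return np.array([HOME[0]+x*np.cos(YAW)-y*np.sin(YAW),HOME[1]+x*np.sin(YAW)+y*np.cos(YAW),z])
def inB(p):
    d=np.array(p)-HOME; return np.array([d[0]*np.cos(YAW)+d[1]*np.sin(YAW),-d[0]*np.sin(YAW)+d[1]*np.cos(YAW),d[2]])
def delta(pos,yawy):
    s=sensors.get_state(); R=np.array(s["ee_rot"]); p=np.array(s["eef_pos"])
    x=np.array([0,0,-1.]); y=np.array([np.cos(yawy),np.sin(yawy),0]); T=np.c_[x,y,np.cross(x,y)]
    print("in brace",inB(p).round(4),"z",p[2].round(4),"t",s["t"],"q",np.round(s["qpos"],2))
    print("delta",np.round(np.r_[R.T@(np.array(pos)-p),Ro.from_matrix(R.T@T).as_rotvec()],4))
E
python3 - <<'E'
from h import *
print(B(-.195,0,.2),YAW-np.pi/2)
delta(B(-.195,0,.2),YAW-np.pi/2)
E
```

```text
[ 0.4670313  -0.06379324  0.2       ] -1.3547963267948966
in brace [-0.3275  0.6754  0.2135] z 0.2195 t 0.1 q [ 1.13  0.36  1.51 -0.    1.27 -0.12]
delta [ 2.0300e-02 -5.0940e-01  4.6280e-01  2.5978e+00  2.1000e-03  8.0000e-04]
```

Request:
arm_command(deltas="0.02 -0.509 0.463 2.598 0.002 0.001;0.02 -0.509 0.463 2.598 0.002 0.001;0.02 -0.509 0.463 2.598 0.002 0.001;0.02 -0.509 0.463 2.598 0.002 0.001;0.02 -0.509 0.463 2.598 0.002 0.001;0.02 -0.509 0.463 2.598 0.002 0.001;0.02 -0.509 0.463 2.598 0.002 0.001;0.02 -0.509 0.463 2.598 0.002 0.001;0.02 -0.509 0.463 2.598 0.002 0.001;0.02 -0.509 0.463 2.598 0.002 0.001", grip=0, newtons=20)

```text
t: 1.35
eef_pos: [0.4427, -0.0069, 0.202]
ee_rot: [[0.0, 0.803, -0.596], [0.002, -0.596, -0.803], [-1.0, -0.001, -0.001]]
ft_force: [0.9, 0.7, 0.4]
opening: 0.0004
```

Run:
```python
from h import *
delta(B(-.195,0,.15),YAW-np.pi/2)
```

```text
in brace [-0.2066  0.0608  0.196 ] z 0.202 t 1.35 q [-0.17  0.15  1.86  0.    1.13  0.46]
delta [ 0.0519  0.0535  0.0313  0.7162 -0.0011  0.0011]
```

Request:
arm_command(deltas="0.052 0.0535 0.031 0.716 -0.001 0.001;0.052 0.0535 0.031 0.716 -0.001 0.001;0.052 0.0535 0.031 0.716 -0.001 0.001;0.052 0.0535 0.031 0.716 -0.001 0.001;0.052 0.0535 0.031 0.716 -0.001 0.001;0.052 0.0535 0.031 0.716 -0.001 0.001;0.052 0.0535 0.031 0.716 -0.001 0.001")

```text
t: 2.22
eef_pos: [0.4672, -0.0613, 0.1501]
ee_rot: [[-0.0, 0.223, -0.975], [-0.0, -0.975, -0.223], [-1.0, 0.0, 0.0]]
ft_force: [0.0, -0.0, -0.6]
opening: 0.0004
```

Run:
```python
from h import *
delta(B(-.195,0,.056),YAW-np.pi/2)
```

```text
in brace [-0.1943  0.0024  0.1441] z 0.1501 t 2.225 q [-0.28  0.26  1.87 -0.    1.02  1.07]
delta [ 0.0941  0.0024  0.0007  0.0086  0.0001 -0.0001]
```

Request:
arm_command(deltas="0.05 0.0025 0 0.008 0 0;0.094 0.0025 0 0.008 0 0;0.094 0.0025 0 0.008 0 0;0.094 0.0025 0 0.008 0 0")

```text
t: 2.72
eef_pos: [0.4685, -0.064, 0.057]
ee_rot: [[0.001, 0.214, -0.977], [-0.0, -0.977, -0.214], [-1.0, 0.0, -0.001]]
ft_force: [-0.1, -0.6, 0.2]
opening: 0.0005
```

Run:
```python
from h import *
ims,D,c=shot("scene"); b=cv2.resize(ims[200:320,220:350],None,fx=4,fy=4,interpolation=3); cv2.imwrite("pics/s1.png",b)
delta(B(-.165,0,.056),YAW-np.pi/2); print(sensors.get_state()["ft_force"])
```

```text
in brace [-0.1931 -0.0008  0.0515] z 0.0575 t 2.775 q [-0.28  0.41  1.95 -0.    0.78  1.07]
delta [ 0.0016 -0.0008 -0.0281 -0.0007 -0.002  -0.0012]
[ 0.96106988 -0.16020271  0.34793423]
```

View pics/s1.png

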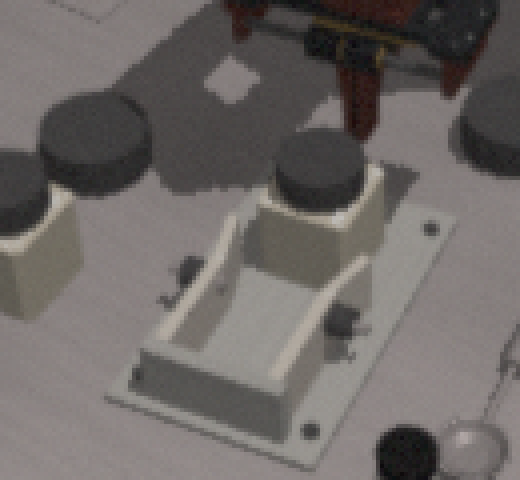

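The closed fingers (360,130) stand just behind the middle of the jar's rear face and nothing is touching. Next I push in.

Request:
arm_command(deltas="0.001 -0.001 -0.01 0 0 0;0.001 -0.001 -0.02 0 0 0;0.001 -0.001 -0.028 0 0 0;0.001 -0.001 -0.035 0 0 0;0.001 -0.001 -0.042 0 0 0;0.001 -0.001 -0.049 0 0 0;0.001 -0.001 -0.056 0 0 0;0.001 -0.001 -0.063 0 0 0;0.001 -0.001 -0.069 0 0 0;0.001 -0.001 -0.069 0 0 0")

```text
t: 4.03
eef_pos: [0.5364, -0.0482, 0.0552]
ee_rot: [[0.002, 0.213, -0.977], [-0.0, -0.977, -0.213], [-1.0, 0.001, -0.002]]
ft_force: [-0.8, -0.0, -0.7]
opening: 0.0004
```

Run:
```python
from h import *
im,D,c=shot("top"); pc,s=darkc(im,(324,222),65); print(pc,s,inB(onplane(c,pc,.1)[0]))
b=cv2.resize(im[165:285,270:380],None,fx=4,fy=4,interpolation=3); cv2.imwrite("pics/t2.png",b)
delta(B(-.044,0,.056),YAW-np.pi/2); print(sensors.get_state()["ft_force"])
```

```text
[322.90761969 224.30074174] [   0    1   44   43 1483] [-0.08181419  0.00834855  0.094     ]
in brace [-0.124   0.0004  0.0493] z 0.0553 t 4.075 q [-0.22  0.48  1.81  0.    0.85  1.14]
delta [-0.0006  0.0003 -0.08   -0.0012 -0.0019 -0.0007]
[ 0.29206084  0.5253023  -0.73204936]
```

View pics/t2.png

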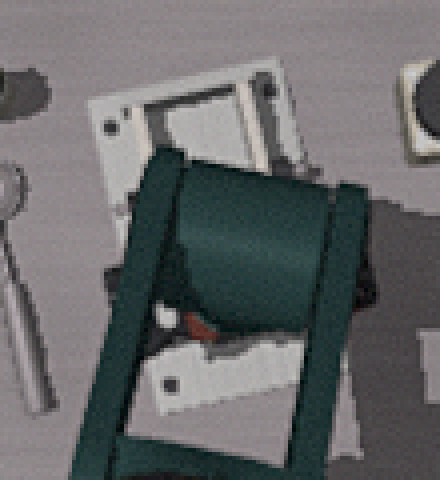

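The top view is blocked by the arm, so I'll use the scene camera from here. Continuing the push.

Request:
arm_command(deltas="0 0 -0.008 0 0 0;0 0 -0.016 0 0 0;0 0 -0.024 0 0 0;0 0 -0.032 0 0 0;0 0 -0.04 0 0 0;0 0 -0.047 0 0 0;0 0 -0.053 0 0 0;0 0 -0.059 0 0 0;0 0 -0.065 0 0 0;0 0 -0.07 0 0 0")

```text
t: 5.32
eef_pos: [0.6038, -0.0332, 0.055]
ee_rot: [[0.0, 0.213, -0.977], [-0.0, -0.977, -0.213], [-1.0, 0.0, -0.0]]
ft_force: [-2.5, -1.3, -1.3]
opening: 0.0003
```

Run:
```python
from h import *
ims,D,c=shot("scene"); b=cv2.resize(ims[220:320,230:350],None,fx=5,fy=5,interpolation=3); cv2.imwrite("pics/s2.png",b)
delta(B(-.044,0,.056),YAW-np.pi/2); print(sensors.get_state()["ft_force"])
```

```text
in brace [-0.0537  0.0004  0.0492] z 0.0552 t 5.375 q [-0.17  0.55  1.66  0.    0.93  1.19]
delta [-0.0007  0.0004 -0.0097 -0.0013 -0.0017 -0.0004]
[-1.42487097 -0.43129807  0.79198418]
```

View pics/s2.png

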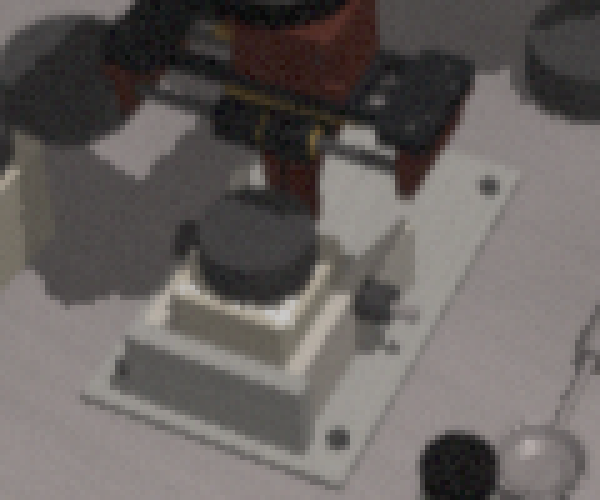

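The jar is upright and aligned in the channel, with a small gap left to the back stop. Pushing the rest gently.

Request:
arm_command(deltas="0 0 -0.002 0 0 0;0 0 -0.004 0 0 0;0 0 -0.006 0 0 0;0 0 -0.008 0 0 0;0 0 -0.008 0 0 0")

```text
t: 6.0
eef_pos: [0.6114, -0.0316, 0.0551]
ee_rot: [[0.0, 0.213, -0.977], [-0.0, -0.977, -0.213], [-1.0, 0.0, -0.0]]
ft_force: [-0.2, -0.7, -0.3]
opening: 0.0005
```

Request:
arm_command(deltas="0 0 -0.002 0 0 0;0 0 -0.004 0 0 0;0 0 -0.004 0 0 0;0 0 -0.004 0 0 0")

```text
t: 6.5
eef_pos: [0.6127, -0.0308, 0.0546]
ee_rot: [[-0.005, 0.213, -0.977], [-0.0, -0.977, -0.213], [-1.0, -0.001, 0.005]]
ft_force: [-6.6, -2.9, 4.1]
opening: 0.0005
```

Request:
arm_command(deltas="0 0 -0.002 0 0 0;0 0 -0.004 0 0 0;0 0 -0.006 0 0 0;0 0 -0.006 0 0 0;0 0 -0.006 0 0 0")

```text
t: 7.12
eef_pos: [0.6125, -0.0301, 0.0537]
ee_rot: [[-0.016, 0.214, -0.977], [-0.001, -0.977, -0.214], [-1.0, -0.003, 0.015]]
ft_force: [-19.2, -6.2, 10.9]
opening: 0.0004
```

Run:
```python
from h import *
ims,D,c=shot("scene"); b=cv2.resize(ims[230:310,250:340],None,fx=6,fy=6,interpolation=3); cv2.imwrite("pics/s3.png",b)
delta(B(-.08,0,.056),YAW-np.pi/2); print(sensors.get_state()["ft_force"])
```

```text
in brace [-0.0457  0.0017  0.0477] z 0.0537 t 7.175 q [-0.16  0.57  1.63 -0.    0.96  1.2 ]
delta [-0.0018  0.0017  0.0344 -0.0002  0.0155  0.0025]
[-18.63661939  -5.99660078  10.90921892]
```

View pics/s3.png

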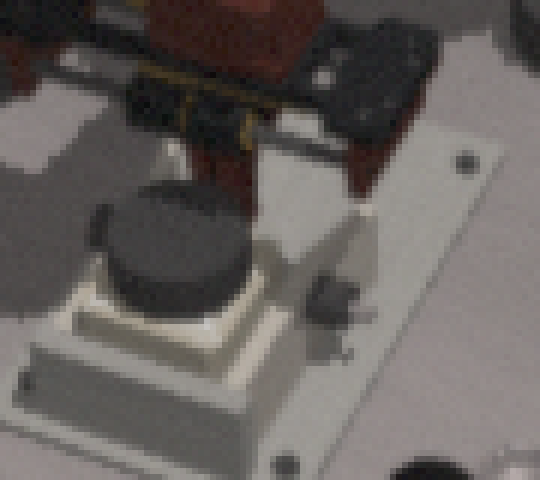

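The jar is held firmly against the stop: about 20 N and no further travel. I'll back off and measure from above.

Request:
arm_command(deltas="0 0.002 0.01 0 0.015 0;0 0.002 0.03 0 0.015 0;-0.03 0.002 0.05 0 0.015 0;-0.08 0.002 0.09 0 0.015 0;-0.12 0.002 0.13 0 0.015 0;-0.12 0.002 0.17 0 0.015 0;-0.12 0.002 0.19 0 0.015 0;-0.12 0.002 0.19 0 0.015 0", grip=100)

```text
t: 8.18
eef_pos: [0.4354, -0.0719, 0.175]
ee_rot: [[0.015, 0.212, -0.977], [0.003, -0.977, -0.212], [-1.0, -0.0, -0.016]]
ft_force: [-0.3, -0.2, -0.0]
opening: 0.0769
```

Run:
```python
from h import *
im,D,c=shot("top"); ims,Ds,cs=shot("scene")
for thr in (60,70):
    pc,s=darkc(im,(321,206),thr); w=onplane(c,pc,.1)[0]; print(pc,s,w,inB(w))
a=cv2.resize(im[165:285,280:370],None,fx=4.4,fy=4.4,interpolation=3); b=cv2.resize(ims[235:310,250:335],None,fx=4.7,fy=4.7,interpolation=3)
o=np.zeros((528,796,3),np.uint8); o[:a.shape[0],:a.shape[1]]=a; o[:b.shape[0],396:396+b.shape[1]]=b[:,:400]; cv2.imwrite("pics/c4.png",o)
delta(B(-.0,0,.17),YAW-np.pi/2); print(sensors.get_state()["ft_force"])
```

```text
[320.15714286 197.43571429] [ 11   4  20  21 140] [ 0.65300114 -0.02482491  0.1       ] [-0.00499976 -0.00179506  0.094     ]
[319.55619597 197.39769452] [ 10   3  22  22 347] [ 0.65313956 -0.02311246  0.1       ] [-0.00449754 -0.00015206  0.094     ]
in brace [-0.2258 -0.0017  0.169 ] z 0.175 t 8.275 q [-0.33  0.18  1.9   0.01  1.05  1.03]
delta [ 0.0087 -0.0021 -0.2257 -0.0017 -0.0163 -0.0004]
[ 0.89835621  0.22936095 -0.23704272]
```

View pics/c4.png

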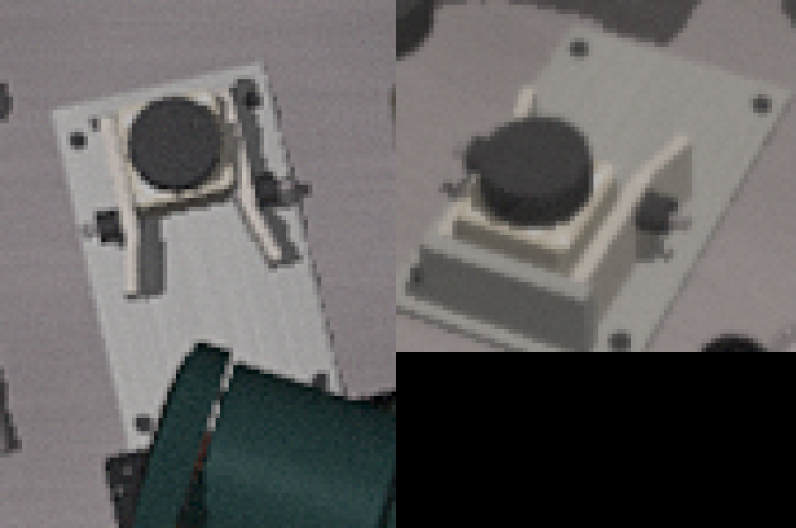

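The top crop shows the jar upright and square between the cheeks, with its rear edge just past the catch line (catches at (105,225) and (265,190)). I'll cross-check the cap centre from the scene view and then go above it.

Run:
```python
from h import *
cs=optics.calibration("scene"); w=onplane(cs,[[279,268]],.1)[0]; print(w,inB(w))
delta([.6535,-.0235,.16],YAW-np.pi/2)
```

```text
[ 0.66065169 -0.01963521  0.1       ] [0.00358528 0.00163435 0.094     ]
in brace [-0.2258 -0.0017  0.169 ] z 0.175 t 8.275 q [-0.33  0.18  1.9   0.01  1.05  1.03]
delta [ 0.0186 -0.0015 -0.2213 -0.0017 -0.0163 -0.0004]
```

Request:
arm_command(deltas="0.005 -0.002 -0.06 0 -0.016 0;0.01 -0.002 -0.12 0 -0.016 0;0.015 -0.002 -0.18 0 -0.016 0;0.015 -0.002 -0.225 0 -0.016 0;0.015 -0.002 -0.225 0 -0.016 0;0.015 -0.002 -0.225 0 -0.016 0", grip=100)

```text
t: 9.02
eef_pos: [0.6552, -0.0214, 0.1621]
ee_rot: [[-0.003, 0.214, -0.977], [-0.0, -0.977, -0.214], [-1.0, -0.001, 0.003]]
ft_force: [-0.5, -0.9, 0.4]
opening: 0.0878
```

Run:
```python
from h import *
delta(B(-.001,0,.102),YAW-np.pi/2); print(sensors.get_state()["ft_force"])
```

```text
in brace [-0.0021  0.0011  0.1561] z 0.1621 t 9.025 q [-0.14  0.49  1.44 -0.    1.21  1.22]
delta [ 0.0601  0.0011 -0.0013 -0.0005  0.003   0.0006]
[-0.48569301 -0.87657357  0.36139176]
```

Request:
arm_command(deltas="0.03 0.001 -0.001 0 0.003 0;0.05 0.001 -0.001 0 0.003 0;0.06 0.001 -0.001 0 0.003 0;0.06 0.001 -0.001 0 0.003 0;0.06 0.001 -0.001 0 0.003 0")

```text
t: 9.65
eef_pos: [0.657, -0.0228, 0.1043]
ee_rot: [[0.003, 0.213, -0.977], [0.0, -0.977, -0.213], [-1.0, 0.001, -0.003]]
ft_force: [1.2, 0.7, 0.9]
opening: 0.0876
```

Request:
arm_command(deltas="0 0 0 0 0 0;0 0 0 0 0 0;0 0 0 0 0 0;0 0 0 0 0 0;0 0 0 0 0 0", grip=0, newtons=12)

```text
t: 10.28
eef_pos: [0.6565, -0.0227, 0.1034]
ee_rot: [[0.002, 0.213, -0.977], [0.0, -0.977, -0.213], [-1.0, 0.0, -0.002]]
ft_force: [-0.1, -0.0, 0.4]
opening: 0.0412
```

Run:
```python
from h import *
delta(B(-.001,0,.102),YAW-np.pi/2); s=sensors.get_state(); print(s["ft_force"],s["wrist_torque"])
ims,D,c=shot("scene"); b=cv2.resize(ims[210:310,230:340],None,fx=5,fy=5,interpolation=3); cv2.imwrite("pics/s5.png",b)
```

```text
in brace [-0.0011 -0.0004  0.0974] z 0.1034 t 10.275 q [-0.14  0.55  1.5   0.    1.09  1.22]
delta [ 0.0014 -0.0004 -0.0001 -0.0012 -0.0019 -0.0001]
[-0.06215614 -0.00427817  0.3537005 ] [-0.04765796  0.19536115  0.0260526 ]
```

View pics/s5.png

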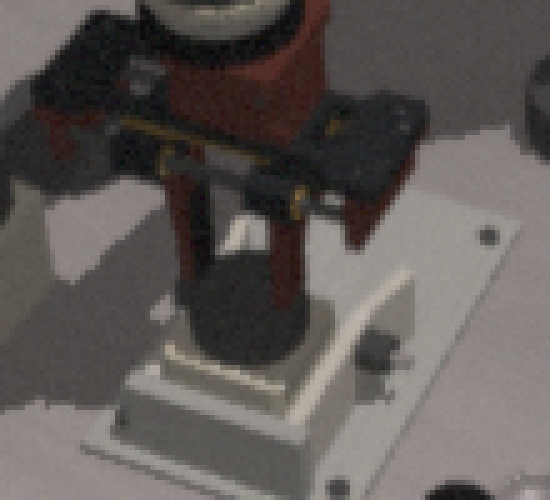

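Opening reads 41 mm on a 60 mm cap with no force, so this needs checking before I go on. I'll project the expected fingertip and cap points into the picture.

```bash
cat >> h.py <<'E'
def proj(c,X):
    f=K(c); M=np.array([[f,0,c["cx"]],[0,f,c["cy"]],[0,0,1]])
    return cv2.projectPoints(np.atleast_2d(X).astype(float),cv2.Rodrigues(np.array(c["R"]))[0],np.array(c["t"]),M,np.array([c["k1"],0,0,0.]))[0].reshape(-1,2)
E
python3 - <<'E'
from h import *
s=sensors.get_state(); print(s["t"],s["opening"],s["ft_force"]); p=np.array(s["eef_pos"]);R=np.array(s["ee_rot"])
c=optics.calibration("scene")
for n,q in(("tipR",p+R@[.025,-.027,0]),("tipL",p+R@[.025,.027,0]),("captop",B(0,0,.1)),("capL",B(0,.03,.1)),("capR",B(0,-.03,.1)),("capfront",B(.03,0,.1)),("capbotfront",B(.03,0,.074)),("stop+y",B(.0343,.035,.054)),("stop-y",B(.0343,-.035,.054))):
    print(n,((proj(c,q)-[230,210])*5).round())
ims,D,c=shot("scene"); P=cloud(c,D)
for u,v in((250,300),(250,280),(230,300),(287,290),(185,280),(250,345),(270,250),(185,220)):
    print(u,v,inB(P[210+v//5,230+u//5]).round(3))
E
```

```text
10.325 0.037353667133118294 [ 0.19356684 -0.16211133 -0.42343749]
tipR [[296. 328.]]
tipL [[201. 297.]]
captop [[245. 284.]]
capL [[299. 302.]]
capR [[192. 267.]]
capfront [[218. 325.]]
capbotfront [[221. 360.]]
stop+y [[282. 414.]]
stop-y [[159. 372.]]
250 300 [0.008 0.007 0.093]
250 280 [-0.005 -0.     0.092]
230 300 [ 0.011 -0.003  0.092]
287 290 [0.007 0.026 0.107]
185 280 [-0.033 -0.056  0.043]
250 345 [0.028 0.016 0.084]
270 250 [0.011 0.022 0.137]
185 220 [ 0.013 -0.023  0.142]
```

Run:
```python
from h import *
c=optics.calibration("scene")
Rr=np.array([[.001,.214,-.977],[0,-.977,-.214],[-1,0,-.001]]); p=np.array([.4685,-.064,.0573])
for y in(-.0135,0,.0135): 
  for z in(-.01,.01): print("s1 tip",y,z,((proj(c,p+Rr@[.025,y,z])-[220,200])*4).round())
s=sensors.get_state(); print(s["opening"],s["t"],s["eef_pos"],s["ft_force"])
ims,D,c=shot("scene"); P=cloud(c,D)
# column through right finger, +-, heights
for v in range(245,320,5):
    print(v,[tuple((inB(P[210+v//5,230+u//5])*1000).round().astype(int)) for u in(275,285,295,305)], ims[210+v//5,230+285//5])
```

```text
s1 tip -0.0135 -0.01 [[374. 168.]]
s1 tip -0.0135 0.01 [[385. 151.]]
s1 tip 0 -0.01 [[357. 163.]]
s1 tip 0 0.01 [[368. 146.]]
s1 tip 0.0135 -0.01 [[340. 158.]]
s1 tip 0.0135 0.01 [[351. 141.]]
0.033323564937831104 10.375 [ 0.65645434 -0.02266328  0.10333569] [ 1.20853584 -0.37676238 -0.47680993]
245 [(np.int64(11), np.int64(25), np.int64(142)), (np.int64(3), np.int64(26), np.int64(135)), (np.int64(-11), np.int64(24), np.int64(121)), (np.int64(-121), np.int64(-30), np.int64(-2))] [25 28 46]
250 [(np.int64(11), np.int64(25), np.int64(139)), (np.int64(3), np.int64(26), np.int64(132)), (np.int64(-9), np.int64(25), np.int64(120)), (np.int64(-120), np.int64(-29), np.int64(-4))] [33 33 49]
255 [(np.int64(13), np.int64(25), np.int64(137)), (np.int64(3), np.int64(25), np.int64(128)), (np.int64(-9), np.int64(24), np.int64(116)), (np.int64(-114), np.int64(-26), np.int64(-2))] [19 22 41]
260 [(np.int64(12), np.int64(25), np.int64(133)), (np.int64(3), np.int64(25), np.int64(124)), (np.int64(-10), np.int64(24), np.int64(112)), (np.int64(-112), np.int64(-25), np.int64(-4))] [14 12 41]
265 [(np.int6
[... 1416 characters left out ...]
0), np.int64(22), np.int64(92)), (np.int64(-1), np.int64(27), np.int64(93)), (np.int64(-7), np.int64(30), np.int64(89))] [41 41 46]
305 [(np.int64(12), np.int64(23), np.int64(100)), (np.int64(3), np.int64(24), np.int64(92)), (np.int64(1), np.int64(28), np.int64(92)), (np.int64(-4), np.int64(31), np.int64(88))] [36 38 42]
310 [(np.int64(8), np.int64(20), np.int64(91)), (np.int64(5), np.int64(24), np.int64(90)), (np.int64(4), np.int64(29), np.int64(91)), (np.int64(-8), np.int64(29), np.int64(80))] [37 35 37]
315 [(np.int64(8), np.int64(20), np.int64(88)), (np.int64(8), np.int64(26), np.int64(91)), (np.int64(3), np.int64(29), np.int64(86)), (np.int64(-6), np.int64(29), np.int64(78))] [39 40 41]
```

In both this view and the earlier one, the fingertips sit about 20 mm higher than the reported TCP implies. The fingers closed just above the cap without touching it. I'll open, come down about 22 mm and check force and opening.

Request:
arm_command(deltas="0 0 0 0 0 0;0 0 0 0 0 0;0 0 0 0 0 0;0 0 0 0 0 0;0 0 0 0 0 0;0 0 0 0 0 0;0 0 0 0 0 0", grip=100)

```text
t: 11.3
eef_pos: [0.6565, -0.0227, 0.1034]
ee_rot: [[0.002, 0.213, -0.977], [0.0, -0.977, -0.213], [-1.0, 0.0, -0.002]]
ft_force: [-0.5, -0.4, -0.5]
opening: 0.0878
```

Request:
arm_command(deltas="0.005 0 0 0 0 0;0.01 0 0 0 0 0;0.015 0 0 0 0 0;0.018 0 0 0 0 0;0.02 0 0 0 0 0;0.02 0 0 0 0 0")

```text
t: 12.05
eef_pos: [0.6565, -0.0227, 0.0832]
ee_rot: [[0.002, 0.213, -0.977], [0.0, -0.977, -0.213], [-1.0, -0.0, -0.002]]
ft_force: [0.0, 0.8, -0.1]
opening: 0.0874
```

Run:
```python
from h import *
s=sensors.get_state(); print(s["opening"],s["t"],s["eef_pos"],s["ft_force"])
ims,D,c=shot("scene"); b=cv2.resize(ims[210:310,230:340],None,fx=5,fy=5,interpolation=3); cv2.imwrite("pics/s6.png",b)
p=np.array(s["eef_pos"]);R=np.array(s["ee_rot"])
for n,q in(("tip+",p+R@[.025,-.05,0]),("tip-",p+R@[.025,.05,0])): print(n,((proj(c,q)-[230,210])*5).round(),((proj(c,q+[0,0,.02])-[230,210])*5).round())
```

```text
0.08740755468728112 12.05 [ 0.65645588 -0.02265022  0.08323795] [ 0.0356395   0.78898102 -0.07297782]
tip+ [[339. 368.]] [[337. 341.]]
tip- [[164. 311.]] [[161. 284.]]
```

View pics/s6.png

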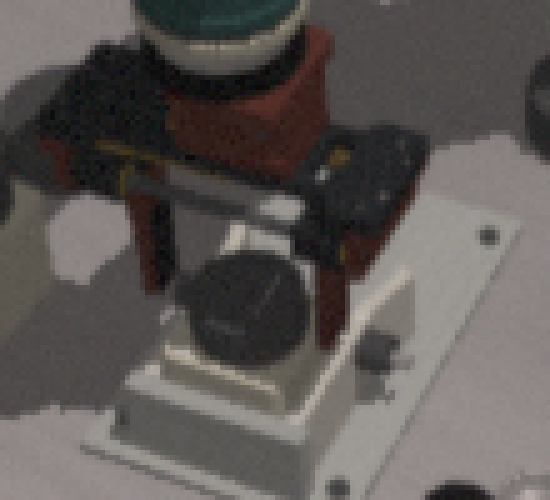

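The fingers straddle the cap now (tips at about (150,290) and (330,345)). Closing gently to check the opening.

Request:
arm_command(deltas="0 0 0 0 0 0;0 0 0 0 0 0;0 0 0 0 0 0;0 0 0 0 0 0;0 0 0 0 0 0;0 0 0 0 0 0", grip=0, newtons=10)

```text
t: 12.85
eef_pos: [0.6566, -0.0226, 0.0835]
ee_rot: [[0.002, 0.213, -0.977], [0.0, -0.977, -0.213], [-1.0, 0.0, -0.002]]
ft_force: [-0.3, -0.2, 0.6]
opening: 0.0607
```

Run:
```python
from h import *
s=sensors.get_state(); print(s["opening"],s["t"],inB(s["eef_pos"]),s["ft_force"],s["wrist_torque"],s["qpos"])
```

```text
0.06068831989833648 12.85 [-0.00104862 -0.00042876  0.07746952] [-0.28447156 -0.19047904  0.56223968] [-0.02884929  0.14319423 -0.05575153] [-1.39908910e-01  5.73838781e-01  1.51598055e+00  7.14998474e-04
  1.04988099e+00  1.21569517e+00]
```

Opening is 60.7 mm and lateral force is close to zero, so the cap is gripped centred. Now I tighten the grip and begin unscrewing, with negative rotation about tool x and rising along.

Request:
arm_command(deltas="0 0 0 0 0 0;0 0 0 0 0 0;0 0 0 -0.05 0 0;-0.0003 0 0 -0.1 0 0;-0.0006 0 0 -0.2 0 0;-0.0009 0 0 -0.3 0 0;-0.0012 0 0 -0.4 0 0;-0.0012 0 0 -0.4 0 0", grip=0, newtons=45)

```text
t: 13.85
eef_pos: [0.6571, -0.0222, 0.0845]
ee_rot: [[0.003, 0.576, -0.818], [0.001, -0.818, -0.576], [-1.0, 0.001, -0.003]]
ft_force: [2.6, 2.7, -0.5]
opening: 0.0604
```

```bash
cat > st.py <<'E'
from h import *
s=sensors.get_state(); R=np.array(s["ee_rot"])
print("open",s["opening"],"t",s["t"],"B",inB(s["eef_pos"]).round(4),"F",np.round(s["ft_force"],1),"T",np.round(s["wrist_torque"],3),"yaw_y turned",np.arctan2(R[1,1],R[0,1])-np.arctan2(-.977,.213),"q",np.round(s["qpos"],2))
E
python3 st.py
```

```text
open 0.06035173962707519 t 13.85 B [-0.0004 -0.0001  0.0785] F [ 2.6  2.7 -0.5] T [ 0.361 -0.205 -0.307] yaw_y turned 0.39873930473774977 q [-0.14  0.57  1.51  0.    1.05  0.82]
```

Request:
arm_command(deltas="-0.0003 0 0 -0.1 0 0;-0.0006 0 0 -0.2 0 0;-0.0009 0 0 -0.3 0 0;-0.0012 0 0 -0.4 0 0;-0.0015 0 0 -0.5 0 0;-0.0018 0 0 -0.6 0 0")

```text
t: 14.6
eef_pos: [0.6561, -0.0207, 0.0861]
ee_rot: [[0.001, 0.937, -0.349], [0.003, -0.349, -0.937], [-1.0, -0.0, -0.004]]
ft_force: [0.7, 7.7, 0.7]
opening: 0.0603
```

```bash
python3 st.py
```

```text
open 0.06025142460434884 t 14.6 B [-0.0011  0.0015  0.0801] F [0.7 7.7 0.7] T [ 1.256  0.141 -0.555] yaw_y turned 0.9998192255243482 q [-0.14  0.57  1.51  0.    1.06  0.22]
```

Request:
arm_command(deltas="-0.0002 -0.001 -0.002 -0.05 0 0;-0.0004 -0.001 -0.003 -0.12 0 0;-0.0006 -0.001 -0.003 -0.2 0 0;-0.0009 -0.001 -0.003 -0.28 0 0;-0.0009 -0.001 -0.003 -0.28 0 0")

```text
t: 15.22
eef_pos: [0.656, -0.0198, 0.0868]
ee_rot: [[0.001, 0.997, -0.078], [0.0, -0.078, -0.997], [-1.0, 0.001, -0.0]]
ft_force: [0.2, 0.1, -3.3]
opening: 0.0601
```

```bash
python3 st.py
```

```text
open 0.060071885383453635 t 15.225 B [-0.001   0.0025  0.0808] F [ 0.2  0.1 -3.3] T [-0.199  0.06  -0.239] yaw_y turned 1.2776802360208315 q [-0.14  0.57  1.51  0.    1.06 -0.06]
```

Request:
arm_command(deltas="-0.0002 0 0 -0.06 0 0;-0.0004 0 0 -0.12 0 0;-0.0006 0 0 -0.17 0 0;-0.0006 0 0 -0.17 0 0;-0.0006 0 0 -0.17 0 0")

```text
t: 15.85
eef_pos: [0.6558, -0.0194, 0.0873]
ee_rot: [[0.0, 0.996, 0.092], [0.0, 0.092, -0.996], [-1.0, 0.0, -0.0]]
ft_force: [-1.9, 1.0, -4.0]
opening: 0.0602
```

```bash
python3 st.py
```

```text
open 0.060243409278684816 t 15.85 B [-0.0011  0.0029  0.0813] F [-1.9  1.  -4. ] T [-0.099  0.275 -0.376] yaw_y turned 1.4479799647422877 q [-0.14  0.57  1.51  0.    1.06 -0.23]
```

Request:
arm_command(deltas="-0.001 0 0 0 0 0;-0.002 0 0 0 0 0;-0.003 0 0 0 0 0;-0.003 0 0 0 0 0")

```text
t: 16.35
eef_pos: [0.657, -0.02, 0.0917]
ee_rot: [[0.003, 0.996, 0.094], [-0.001, 0.094, -0.996], [-1.0, 0.003, 0.001]]
ft_force: [-1.7, -1.7, -0.5]
opening: 0.0603
```

```bash
python3 st.py
```

```text
open 0.06031902140253841 t 16.35 B [-0.      0.0021  0.0857] F [-1.7 -1.7 -0.5] T [-0.428  0.45  -0.02 ] yaw_y turned 1.4504240545936737 q [-0.14  0.56  1.51 -0.    1.06 -0.23]
```

Torque and vertical force have both dropped to about zero, so the cap is free. Lifting straight up.

Request:
arm_command(deltas="-0.004 0 0 0 0 0;-0.008 0 0 0 0 0;-0.012 0 0 0 0 0;-0.016 0 0 0 0 0;-0.021 0 0 0 0 0;-0.026 0 0 0 0 0;-0.031 0 0 0 0 0;-0.034 0 0 0 0 0;-0.034 0 0 0 0 0;-0.034 0 0 0 0 0")

```text
t: 17.6
eef_pos: [0.6564, -0.0195, 0.1247]
ee_rot: [[0.002, 0.996, 0.094], [0.0, 0.094, -0.996], [-1.0, 0.002, -0.0]]
ft_force: [-1.2, 0.7, 0.4]
opening: 0.0602
```

```bash
python3 st.py
python3 - <<'E'
from h import *
ims,D,c=shot("scene"); b=cv2.resize(ims[200:310,230:340],None,fx=5,fy=5,interpolation=3); cv2.imwrite("pics/s7.png",b)
print([(n,((proj(c,q)-[230,200])*5).round()) for n,q in (("rim",B(0,0,.096)),("capbot",B(0,0,.116)),("jarrear+y",B(-.034,.034,.072)),("jarfront",B(.034,.034,.072)))])
E
```

```text
open 0.06020580759707774 t 17.6 B [-0.0005  0.0027  0.1187] F [-1.2  0.7  0.4] T [-0.067  0.083  0.021] yaw_y turned 1.4501773920816425 q [-0.14  0.53  1.48  0.    1.13 -0.23]
[('rim', array([[246., 340.]])), ('capbot', array([[243., 312.]])), ('jarrear+y', array([[337., 347.]])), ('jarfront', array([[279., 439.]]))]
```

View pics/s7.png

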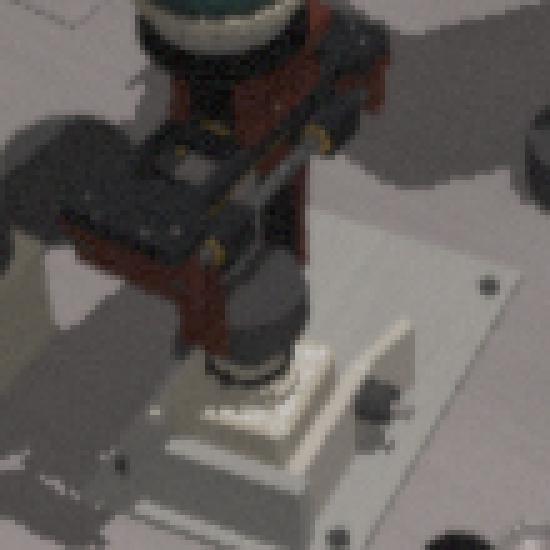

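The picture shows the cap held level at (255,300), with its lower edge about 20 mm above the open neck at (245,365). The jar is still seated in the brace. Handing in.

Run:
```python
from h import *
print(ctrl.sign_off())
```

```text
the job is handed in; nothing more can be done
None
```

I slid the jar home, unscrewed its cap and lifted it off. I handed in at about 17.7 s (limit 64 s) with the cap still in the gripper above the open mouth. The hand-in gave no verdict, and I had no reading of the catches or the thread.

**Last checks**
- **Jar home:** The jar stopped against the back stop under about 20 N, more than the catches need. From above it stood square, with its rear edge just past the catch line. The last picture shows it still seated and upright.
- **Thread:** The gripper turned about 1.45 rad in all. On the first small lift the torque and vertical force fell to about zero, so I took the thread as released.
- **Cap:** It is held at a 60.2 mm opening with a 45 N grip setting, level, and about 2–3 mm off the mouth's axis. Its lower edge is about 20 mm above the rim by the lift height and the picture.
- **Other things:** The arm's path stayed clear of the bystanders. I did not measure them again at the end.

**Checks that disagreed**
- **Fingertip height:** In the pictures the fingertips sat 15–20 mm higher than the stated 25 mm ahead of the TCP. The first close therefore passed just above the cap without touching it. I opened, came down 20 mm and gripped again. This also means the jar was pushed about 45 mm up, not the planned 24 mm, but it did not tip.
- **Cap position:** The two cameras differed by about 8 mm along the channel on the seated cap, so I used a point near their average. About 8 N of side force built up during the turn, and I corrected for it.

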